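Load the leaf drill jig

ROBOT

A 7-joint arm with a two-finger parallel gripper is mounted at the origin on a cart in front of the work surface, level with it; the furniture and walls round the work are solid. World frame = base frame: x ahead of the robot, y to its left, z up, the work surface at z = 0. Lengths are in mm, angles in rad, forces in N, time in s.
With the tool pointing down it reaches from about 425 to 925 mm from the base axis. Payload 6.8 kg.
Tool frame: the origin (TCP) lies on the centre line of the jaws, within the pads' length; the fingertips stand robot.tips_ahead ahead of it and the grasp point (between the pads) lies 8 mm behind it (robot.tips_ahead is the distance from the TCP to the fingertips, in mm); z points along the fingers, y is the line along which they close (so a half turn about z gives the same grasp; the last joint's range is limited). The gripper opens to 88 mm and grips with 3 to 60 N. Pads are 20 mm wide; open, the fingers measure 115 mm over their backs; the gripper's body (75 mm by 178 mm) begins 61 mm behind the grasp point.
Start: joints at [1.046, 0.477, 0.022, 1.555, -0.011, 1.109, -0.083], TCP at [273.275, -617.226, 233.664] pointing down, gripper open.
Joint ranges: [-2.96, 2.96], [-0.34, 2.1], [-1.41, 1.46], [0.24, 2.44], [-1.37, 4.51], [0.17, 1.92], [-2.96, 2.96]. Speed limits (rad/s): [2.39, 2.39, 3.14, 3.14, 3.14, 3.14, 3.14].

INTERFACE

Orientations are given as a unit quaternion [x, y, z, w].
In Python, from bench import sensors, vision, hand_in, finder, robot gives the robot as it stands. The module is installed in compiled form; this text tells all that it offers.
- The arm moves only by the shell command python3 -m pendant 'ROWS' [FORCE]. ROWS is JSON, a list of rows, each a list of 3 entries, a list of its own where there are three numbers: the shift along the tool's x, y, z as a fraction of full scale, then the turn, a rotation vector about the tool's x, y, z as a fraction of full scale, then the opening, from 0 (shut) to 1 (fully open). A call has 1 to 10 rows; each row is the pose to reach, as a shift and turn from the pose commanded when the call began, along the tool's axes at that moment; what a row does not reach only later rows make up. Full scale, the value 1, is 0.5 m for a shift and 90 degrees for a turn. A row lasts 1/12 s, in which the tool goes at most 41.7 mm and 7.16 degrees, less where a joint would pass 70% of its speed; a pose out of reach is approached as far as the arm can. A call with a number of a shift or a turn outside -1 to 1 is refused whole. A call with a gripper value outside its range is refused whole. The fingers move at their own pace and stop on an object; FORCE is the grip in N (left out, the last holds). Time passes only in rows, so rows that repeat a pose let the fingers close. It gives the time, the measured TCP pose, the force, the opening and the grip force at its end, in the units of the state.
- sensors.observe(): the state, without advancing time (a new reading comes with each control period).
- vision.get_image(name): name is "side" or "top"; returns the picture (400x640x3 uint8, red, green, blue); there is no depth.
- vision.camera_params(name): a dict with "fx", "fy", "cx", "cy" (pixels), "distortion" ([k1, k2, p1, p2, k3] as OpenCV has them; the pictures are not rectified), "R" (3x3) and "t" (3): a world point X has camera coordinates R X + t. Camera axes: x right, y down, z forward; pixel columns grow to the right and rows downward; lengths in mm; the calibration is good to about 2 mm. A picture is of the moment at which its call begins. camera_params takes no time and is no camera call.
- hand_in(): hands the job in; it is judged then, once.
Trained networks look in the newest picture that a camera, given by its name, has taken for a name from the list of things; names that differ only in an ending like _2 or _b are one class to them, and where a whole thing is asked for, a point or a joint stands for the part that bears it (a point fixed in the world has none). Each returns a list of dicts, best first, with "conf" (0 to 1); they miss things now and then, are a little off and sometimes report something else, mostly with a low value. They report only what shows in the picture. A call takes as long as a camera call. They do not tell look-alikes from the thing itself.
- finder.recognise(camera, label): "extent" ([left, top, width, height] as shares, 0 to 1, of the picture: columns of its width, rows of its height, round what is visible of it).
- finder.mark_of(camera, label): "centre" ([column, row] as shares, 0 to 1, of the picture: columns of its width, rows of its height: a listed point, or the origin of a listed thing).
The state is a dict: "time": time; "q": joint angles; "qvel": joint speeds; "joint_efforts": joint torques, N m; "ee_pos": TCP position; "tool_rot": TCP orientation; "force": force on the tool from outside, world axes, zero at the start; "moment": the same for the moment, N m; "grip_width": finger opening in mm; "grip_force": force on a finger pad.
Only numpy, scipy, OpenCV 4.12 (cv2) and the standard library are available. Lean on these libraries where they do the work, as an engineer would, in place of code of your own. Each camera call takes 0.05 s, during which the arm holds its last target. There are 200 camera calls.

TASK

Load the drill jig by pushing with the fingertips, without lifting the bar: tip the copper bar that stands on edge in the jig over so that it lies flat in the nest, and push it fully home against the two rear dowel pins. Then flip the open leaf over so that it closes down on the bar, and lock it by pushing the cam lever over and fully down onto the leaf's nose. Leave the tools and small parts round the jig alone and finish with the hand clear.

Things in the scene. Friction and masses are not known exactly. Their poses are not given: they have to be found in the camera images.
- jig: Leaf drill jig, fixed to the bench: ground steel base 150 x 250 mm on rubber feet. Origin on the bench top (z 0) under the nest's middle; x points to the jig's rear (away from the robot, give or take 20 degrees), y to its left, z up. Offsets below: mm, this frame. The base covers x -85..65, y -130..120; its top, the nest floor, is at z 18.
- rear_dowels (a point): Point on the nest floor midway between the front faces of the two rear dowel pins (jig x 32, y 0, z 18). The pins are 8 mm thick, at y +-35, tops at z 26.5. One more such pin at each end of the nest (x 12, y +-62.5) leaves the bar 3.5 mm of play at either end.
- bar_rests (a point): Point on the nest floor midway between the feet of the two steel rests that the bar leans on (jig x -52, y 0, z 18). The rests are 12 mm wide, stand at y +-46, lean 0.2 rad towards the robot and reach z 63. Between them (y -40..40) the nest is open to the front at every height above its floor, so a fingertip can push there.
- bar_home (a point): Where the bar's centre belongs when it lies flat and home: jig x 2, y 0, z 23. Its front edge is then at x -28 and its top face at z 28.
- busbar: Plain copper bar 60 x 110 x 10 mm, about 0.55 kg, loose. Origin at its centre; x along the 60 mm, y along the 110 mm, z through the 10 mm; z points up when home. It starts on a long edge, leaning 0.2 rad towards the robot on the rests: centre at jig x -53, z 48, top edge near x -61, z 78. Pushed to the jig's rear past upright it falls flat and stops some 10 to 15 mm short of the rear dowels.
- leaf (a joint): Angle of the leaf, an aluminium plate 8 mm thick (x -36..36) with two drill bushes. 0 = shut, upper face at z 36.5; 1.57 = upright; up to 1.9, leaning out to the jig's left. Starts at 1.6 to 1.86. Stiff hinge: near upright it stays as left; pushed from outside (the left) below about 1.1 it falls shut. A lip under its front edge lands on a bar more than 3 mm short of home, and it cannot shut.
- leaf_hinge (a point): Middle of the leaf's hinge axis, which runs along the jig's x: at jig x 0, y 85, z 32.5.
- leaf_nose (a point): Middle of the end of the leaf's 26 mm wide nose, 165 mm from the hinge axis.
- lever (a joint): Angle of the cam lever (dark steel, black grip) at the jig's right end. 0 = closed, lying inwards (to the jig's left) over the leaf's nose; 1.57 = about upright; up to 2.0, leaning out to the right. Starts at 1.6 to 1.95. Stiff pivot (0.09 N m): it stays wherever it is left and must be pushed all the way down. Down before the leaf is shut, it blocks the leaf.
- lever_pivot (a point): Pivot of the cam lever, axis along the jig's x: at jig x 0, y -101, z 46.
- lever_knob (a point): Middle of the lever's black grip, 63 mm from the pivot. The grip is 17 mm thick and 41 mm long; the lever ends 17 mm beyond this point. With the lever closed it is at jig y -39, z 57.
- tweezers: Steel tweezers, 118 mm, lying on the bench near the jig's front left corner. Bystander.
- hex_key_1: Dark hexagon key, 105 mm, lying near the jig's front right corner. Bystander.
- electrode_tip_1: Copper electrode tip, 20 mm thick, standing 26 mm tall behind the jig on the right. Bystander.
- gauge_block_1: Steel gauge block 9 x 35 x 20 mm behind the jig on the left. Bystander.
- gauge_block_3: Steel gauge block 25 x 25 x 12 mm behind the middle of the jig. Bystander.
- long_nose_pliers: Pliers with red grips, 186 mm, lying to the right of the jig. Bystander.
Mind the look-alikes: they are no part of the job. Leave any purple look-alike of the busbar alone.

How it is judged (in metres and radians):
On the way, in this order (a step that is already met when the one before it is completed fails the run):
1. the bar lies flat in the nest, home against the rear dowels, with the leaf still open (angle between busbar's own z axis and vertical below 0.06 rad and x of busbar in the frame of jig between -0.001 and 0.005 m and y of busbar in the frame of jig between -0.006 and 0.006 m and z of busbar in the frame of jig below 0.0255 m and angle between the x axis of busbar and the x axis of jig, either way round below 0.06 rad and value of joint leaf above 1 rad), for 0.2 s.
2. the leaf is shut over the bar with the lever still raised (value of joint leaf below 0.03 rad and value of joint lever above 0.8 rad), for 0.2 s.
3. the cam lever is fully down (value of joint lever below 0.06 rad), for 0.2 s.
At the end, for the whole second after the job is handed in: The bar lies flat in the nest (within 0.06 rad) and home: its centre within 3 mm of jig x 2 mm and 6 mm of the middle sideways, parallel to the jig within 0.06 rad; the leaf is shut (under 0.03 rad) and the cam lever down (under 0.06 rad) (angle between busbar's own z axis and vertical below 0.06 rad and x of busbar in the frame of jig between -0.001 and 0.005 m and y of busbar in the frame of jig between -0.006 and 0.006 m and z of busbar in the frame of jig below 0.0255 m and angle between the x axis of busbar and the x axis of jig, either way round below 0.06 rad and value of joint leaf below 0.03 rad and value of joint lever below 0.06 rad and linear speed of busbar below 0.02 m/s); the robot touches nothing.
It fails at once if the bar is lifted or carried: its centre rises to 65 mm above the bench, 17 mm above where it starts (height (world z) of busbar above 0.065 m).
It fails at once if the bar is taken out of the jig (horizontal distance between busbar and jig above 0.09 m).
It fails at once if a bystander is pushed more than 25 mm from its place or carried off (distance of any of tweezers, hex_key_1, electrode_tip_1, gauge_block_1, gauge_block_3, long_nose_pliers from where it was at the start of the episode above 0.025 m).
It also fails if it takes over 61 s, if anything falls off the work surface, if the arm or the gripper's body presses on something with over 40 N, if the wrist force passes 120 N, or if a joint passes its speed limit or range.

## Working session

There is one attempt and no reset: what is moved stays moved. The work goes in short steps, Python scripts to look and compute and a shell command to move; the robot and the scene stay as the last step left them, time stands still between calls to the robot, and variables do not carry over. Pictures are saved under pics/ and viewed, at most 10 in all, crops included, and the job is handed in when it is done.

```bash
mkdir -p pics
cat > h.py <<'E'
import numpy as np,cv2
from bench import sensors,vision,finder,robot
E
python3 - <<'E'
from h import *
print(robot.tips_ahead, sensors.observe())
for c in("top","side"):
    im=vision.get_image(c); cv2.imwrite(f"pics/{c}0.png",im[:,:,::-1])
    p=vision.camera_params(c); print(c,p)
    for l in("jig","rear_dowels","bar_rests","bar_home","busbar","leaf_hinge","leaf_nose","lever_pivot","lever_knob"):
        print(l,[(round(d["conf"],2),np.round(np.array(d["centre"])*[640,400],1).tolist()) for d in finder.mark_of(c,l)[:3]])
E
```

```text
11.0 {'time': 0.0, 'q': array([ 1.04591884,  0.47778404,  0.02235094,  1.55640097, -0.0114726 ,
        1.10927498, -0.08313198]), 'qvel': array([-0.00015729, -0.00134132,  0.0002519 , -0.00103718, -0.00053702,
       -0.00049689, -0.00086652]), 'joint_efforts': array([-7.11572175e-04, -5.82859576e+01,  1.53476167e+00, -2.72615111e+01,
       -5.42487600e-02,  1.68948033e-02,  1.32426730e-04]), 'ee_pos': array([ 273.003398  , -616.72487538,  232.71400661]), 'tool_rot': array([ 9.78365943e-01,  2.06879978e-01, -2.56223341e-04, -8.30900560e-04]), 'force': array([-0.22854232, -0.19925545,  0.03647856]), 'moment': array([-0.0241449 ,  0.00493538,  0.05107647]), 'grip_force': 0.0, 'grip_width': 87.92410180220836}
top {'fx': 420.5107568045792, 'fy': 420.5107568045792, 'cx': 317.99253055490385, 'cy': 191.16569491891312, 'distortion': array([-0.08588528,  0.        ,  0.        ,  0.        ,  0.        ]), 'R': array([[-0.00491757, -0.99998574, -0.00208195],
       [-0.98666623,  0.00519076, -0.16267396],
       [ 0.16268244,  0.00125423, -0.98667768]]), 't': array([-61.67762726, 548.797749
[... 440 characters left out ...]
320.68538134502023, 'cy': 198.31324345161096, 'distortion': array([-0.02593582,  0.        ,  0.        ,  0.        ,  0.        ]), 'R': array([[-0.87410758, -0.48562739, -0.01009802],
       [-0.22784367,  0.4282914 , -0.87444482],
       [ 0.42897925, -0.76205807, -0.48501989]]), 't': array([465.81536537, 216.13460265, 612.9965974 ])}
jig [(0.95, [343.3, 235.9])]
rear_dowels [(0.74, [330.4, 221.3]), (0.41, [371.3, 190.5]), (0.34, [341.4, 223.9])]
bar_rests []
bar_home [(0.89, [339.9, 225.8])]
busbar [(0.82, [256.4, 297.5]), (0.76, [367.2, 220.2])]
leaf_hinge [(0.73, [315.8, 240.6])]
leaf_nose [(0.85, [308.2, 158.7])]
lever_pivot [(0.8, [370.0, 189.1])]
lever_knob [(0.83, [373.5, 159.5])]
```

View pictures.

```bash
cat >> h.py <<'E'
from scipy.optimize import least_squares
P={c:vision.camera_params(c) for c in("top","side")}
def proj(c,X):
    p=P[c];K=np.array([[p["fx"],0,p["cx"]],[0,p["fy"],p["cy"]],[0,0,1]])
    return cv2.projectPoints(np.atleast_2d(np.array(X,float)),cv2.Rodrigues(p["R"])[0],p["t"],K,p["distortion"])[0][:,0]
def jig2w(j,X):
    c,s=np.cos(j[2]),np.sin(j[2]); X=np.atleast_2d(np.array(X,float))
    return X@np.array([[c,s,0],[-s,c,0],[0,0,1]])+[j[0],j[1],0]
def leafp(a): return [0,85-165*np.cos(a),32.5+165*np.sin(a)]
def knob(a): b=a+np.arctan2(11,62); return [0,-101+63*np.cos(b),46+63*np.sin(b)]
E
python3 - <<'E'
from h import *
from h import proj as pr
O={"top":{"jig":(320.9,209.9),"rear_dowels":(322.5,192.5),"bar_rests":(314.4,231.4),"bar_home":(317.8,204.5),"leaf_hinge":(280.2,198.7),"lever_pivot":(368.5,209.4),"knob":(381.4,208.1),"busbar":(315,229.3)},
"side":{"jig":(343.3,235.9),"rear_dowels":(330.4,221.3),"bar_home":(339.9,225.8),"leaf_hinge":(315.8,240.6),"nose":(308.2,158.7),"lever_pivot":(370,189.1),"knob":(373.5,159.5),"busbar":(367.2,220.2)}}
J={"jig":[0,0,0],"rear_dowels":[32,0,18],"bar_rests":[-52,0,18],"bar_home":[2,0,23],"leaf_hinge":[0,85,32.5],"lever_pivot":[0,-101,46]}
def f(v,raw=False):
    r={}
    for c in O:
        for k,o in O[c].items():
            X=J.get(k) or (leafp(v[3]) if k=="nose" else knob(v[4]) if k=="knob" else [-53,v[5],48])
            r[c,k]=pr(c,jig2w(v,X))[0]-o
    return r if raw else np.concatenate(list(r.values()))
s=least_squares(f,[580,-50,0,1.7,1.75,0],loss="soft_l1")
print(np.round(s.x,3))
for k,e in f(s.x,1).items(): print(k,e.round(1))
E
```

```text
[ 5.20854e+02 -6.69710e+01 -1.32000e-01  1.67200e+00  2.05250e+01
  5.04000e-01]
('top', 'jig') [-1.6 -2.7]
('top', 'rear_dowels') [-1.3 -1.2]
('top', 'bar_rests') [ 1.7 -0.8]
('top', 'bar_home') [1.6 0.4]
('top', 'leaf_hinge') [-1.4  1.4]
('top', 'lever_pivot') [-0.2  1.2]
('top', 'knob') [-0.4 -0.1]
('top', 'busbar') [0.7 0.7]
('side', 'jig') [-0.9 -2.9]
('side', 'rear_dowels') [-1.1 -1. ]
('side', 'bar_home') [ 1.8 -3. ]
('side', 'leaf_hinge') [ 0.5 -1.6]
('side', 'nose') [0.3 0.5]
('side', 'lever_pivot') [-0.2  3.8]
('side', 'knob') [2.  4.2]
('side', 'busbar') [-1.1  0.6]
```

View pics/top0.png

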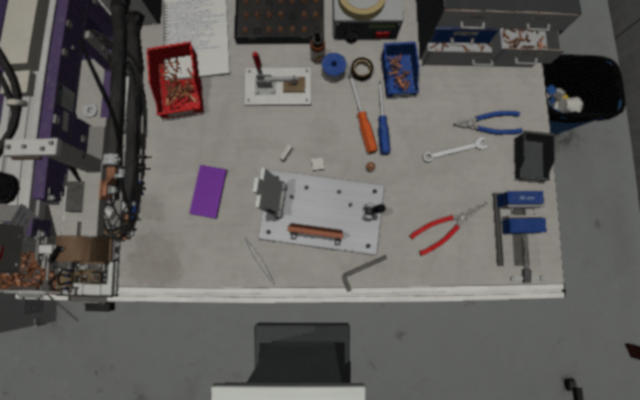

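View pics/side0.png

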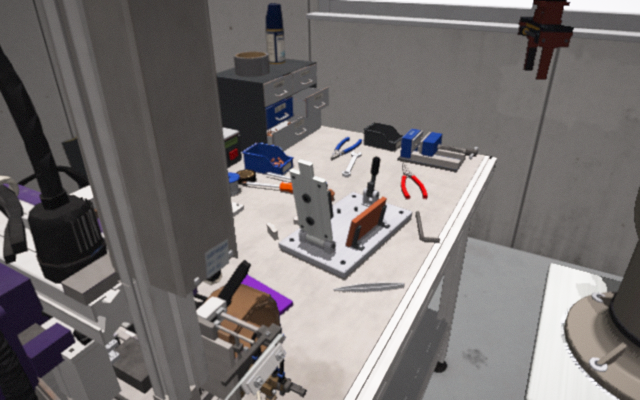

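The top view shows the copper bar on its rests at (316,233), the leaf upright at (270,193) and the lever at (375,210). The purple plate at (208,190) is the look-alike. The side view shows the same things, with the leaf at (312,205), the lever at (373,175) and the bar at (366,222). I'll check the jig fit against the base corners.

Run:
```python
from h import *
j=[520.85,-66.97,-0.132]
out=[]
for c,(x0,y0,w,h) in {"top":(245,160,160,110),"side":(270,145,160,140)}.items():
    im=cv2.imread(f"pics/{c}0.png"); k=5 if c=="top" else 3
    b=cv2.resize(im[y0:y0+h,x0:x0+w],None,fx=5,fy=5,interpolation=cv2.INTER_CUBIC)
    def dr(X,col):
        q=np.round((proj(c,jig2w(j,X))-[x0,y0]+.5)*5-.5).astype(int); cv2.polylines(b,[q],False,col,1)
    B=[[65,120],[65,-130],[-85,-130],[-85,120],[65,120]]
    dr([p+[18] for p in B],(0,255,0))
    dr([[-47,55,18],[-61,55,78],[-61,-55,78],[-47,-55,18],[-47,55,18]],(255,0,0))
    dr([[0,85,32.5],leafp(1.672)],(0,0,255)); dr([[0,-101,46],knob(1.675)],(0,255,255))
    out.append(b)
cv2.imwrite("pics/ov_t.png",out[0]); cv2.imwrite("pics/ov_s.png",out[1][:600])
```

```text
(no output)
```

View pics/ov_t.png

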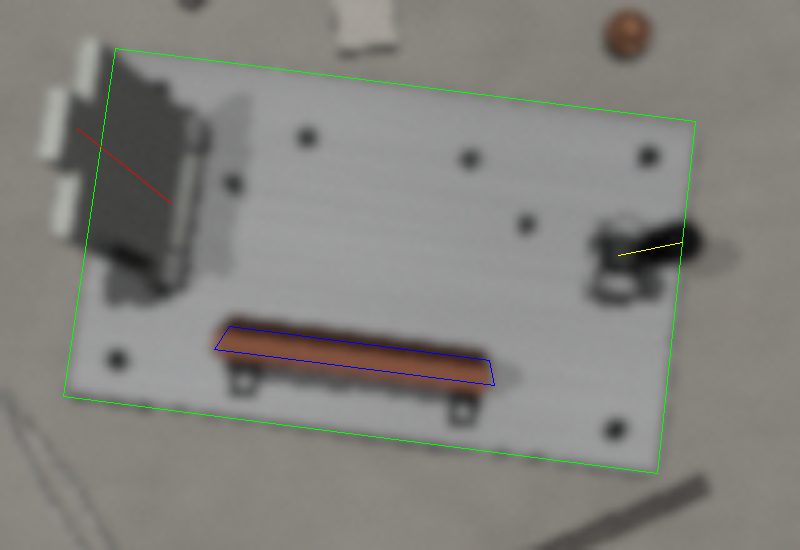

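View pics/ov_s.png

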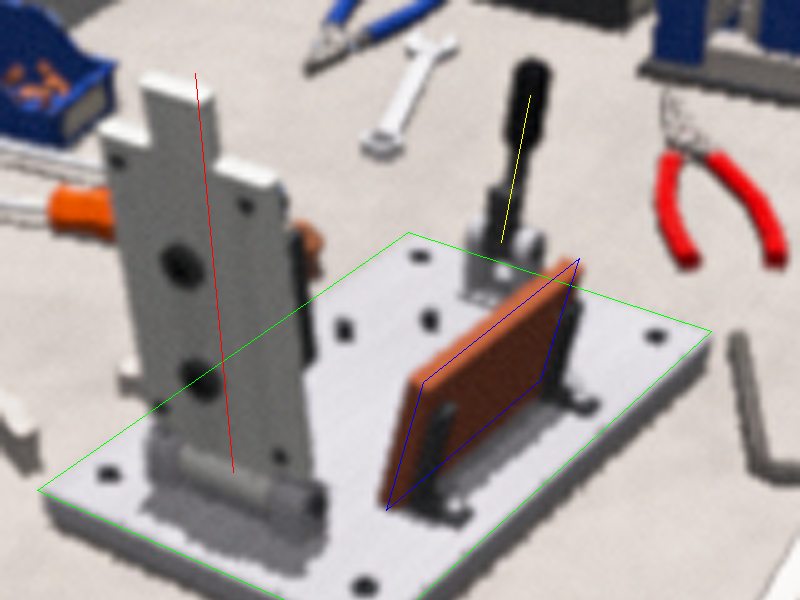

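The fit matches the base outline, bar and lever to within 1–2 mm in both views. The leaf leans slightly further out than drawn, at about 1.75.

```bash
cat >> h.py <<'E'
from scipy.spatial.transform import Rotation as R
JP=[520.85,-66.97,-0.132]
def go(*pts):
    s=sensors.observe(); r=R.from_quat(s["tool_rot"]); p=s["ee_pos"]
    T=R.from_euler("z",JP[2]-np.pi/2)*R.from_matrix(np.diag([-1.,1,-1]))  # tool y -> jig x, z down
    yv=jig2w([0,0,JP[2]],[1,0,0])[0]; T=R.from_matrix(np.column_stack([np.cross(yv,[0,0,-1]),yv,[0,0,-1]]))
    print("turn",np.round((r.inv()*T).as_rotvec()/(np.pi/2),3), "cur jig",np.round(R.from_euler("z",-JP[2]).apply(p-[JP[0],JP[1],0]),1),"F",np.round(s["force"],1),"t",round(s["time"],2))
    for q in pts: print(q,np.round(r.inv().apply(jig2w(JP,q)[0]-p)/500,3).tolist())
E
python3 -c "
from h import *
go([-60,-200,200],[-90,0,200],[-90,0,150])"
```

```text
turn [ 0.     0.    -0.651] cur jig [-173.  -578.1  233.7] F [ 0.2 -0.4  0.2] t 1.0
[-60, -200, 200] [0.587, -0.527, 0.067]
[-90, 0, 200] [0.745, -0.9, 0.067]
[-90, 0, 150] [0.745, -0.9, 0.167]
```

```bash
python3 -m pendant '[[[0.587,-0.527,0.067],[0,0,-0.651],0],[[0.587,-0.527,0.067],[0,0,-0.651],0],[[0.587,-0.527,0.067],[0,0,-0.651],0],[[0.587,-0.527,0.067],[0,0,-0.651],0],[[0.587,-0.527,0.067],[0,0,-0.651],0],[[0.587,-0.527,0.067],[0,0,-0.651],0],[[0.587,-0.527,0.067],[0,0,-0.651],0],[[0.587,-0.527,0.067],[0,0,-0.651],0],[[0.587,-0.527,0.067],[0,0,-0.651],0],[[0.587,-0.527,0.067],[0,0,-0.651],0]]'
python3 -m pendant '[[[0,0,0],[0,0,0],0],[[0,0,0],[0,0,0],0],[[0,0,0],[0,0,0],0]]'
python3 -c "
from h import *
go([-90,0,150],[-90,0,72])"
```

```text
time: 1.83
ee_pos: [436.9, -252.4, 200.3]
tool_rot: [0.75, 0.662, 0.001, -0.0]
force: [0.5, -1.0, 0.0]
grip_width: 24.5
grip_force: 0.0
time: 2.08
ee_pos: [434.6, -258.6, 200.3]
tool_rot: [0.752, 0.659, -0.0, 0.0]
force: [-0.6, 0.1, 0.3]
grip_width: 4.3
grip_force: 0.0
turn [ 0.  0. -0.] cur jig [ -60.3 -201.4  200.3] F [-0.6  0.1  0.3] t 2.08
[-90, 0, 150] [0.403, -0.06, 0.1]
[-90, 0, 72] [0.403, -0.06, 0.256]
```

```bash
python3 -m pendant '[[[0.08,-0.06,0],[0,0,0],0],[[0.16,-0.06,0.02],[0,0,0],0],[[0.24,-0.06,0.04],[0,0,0],0],[[0.32,-0.06,0.06],[0,0,0],0],[[0.403,-0.06,0.1],[0,0,0],0],[[0.403,-0.06,0.15],[0,0,0],0],[[0.403,-0.06,0.2],[0,0,0],0],[[0.403,-0.06,0.25],[0,0,0],0],[[0.403,-0.06,0.254],[0,0,0],0],[[0.403,-0.06,0.254],[0,0,0],0]]'
python3 -c "
from h import *
go([-90,0,72])"
```

```text
time: 2.92
ee_pos: [430.8, -55.0, 72.4]
tool_rot: [0.753, 0.658, -0.001, -0.001]
force: [-0.1, -0.4, -0.1]
grip_width: 0.2
grip_force: 0.0
turn [-0.002  0.    -0.001] cur jig [-90.9  -0.   72.4] F [-0.1 -0.4 -0.1] t 2.92
[-90, 0, 72] [0.0, 0.002, 0.001]
```

```bash
python3 -m pendant '[[[0,0.006,0],[0,0,0],0],[[0,0.012,0],[0,0,0],0],[[0,0.018,0],[0,0,0],0],[[0,0.024,0],[0,0,0],0],[[0,0.03,0],[0,0,0],0],[[0,0.036,0],[0,0,0],0],[[0,0.042,0],[0,0,0],0],[[0,0.047,0],[0,0,0],0],[[0,0.052,0],[0,0,0],0],[[0,0.057,0],[0,0,0],0]]'
python3 -m pendant '[[[0,0.004,0],[0,0,0],0],[[0,0.006,0],[0,0,0],0],[[0,0.006,0],[0,0,0],0],[[0,0.006,0],[0,0,0],0]]'
python3 - <<'E'
from h import *
go([-80,0,60])
out=[]
for c,(x0,y0,w,h) in {"top":(245,160,160,110),"side":(270,145,160,110)}.items():
    im=vision.get_image(c)[:,:,::-1]
    out.append(cv2.resize(im[y0:y0+h,x0:x0+w],None,fx=2.5,fy=2.5,interpolation=cv2.INTER_CUBIC))
cv2.imwrite("pics/a.png",np.hstack(out))
E
```

```text
time: 3.75
ee_pos: [460.1, -57.5, 73.1]
tool_rot: [0.752, 0.659, -0.0, -0.0]
force: [0.3, -0.6, -0.4]
grip_width: 0.4
grip_force: 0.0
time: 4.08
ee_pos: [462.8, -57.9, 73.1]
tool_rot: [0.752, 0.659, -0.0, -0.0]
force: [0.3, 0.2, -0.1]
grip_width: 0.4
grip_force: 0.0
turn [-0.  0.  0.] cur jig [-58.7   1.3  73.1] F [ 0.3  0.2 -0.1] t 4.08
[-80, 0, 60] [-0.003, -0.043, 0.026]
```

View pics/a.png

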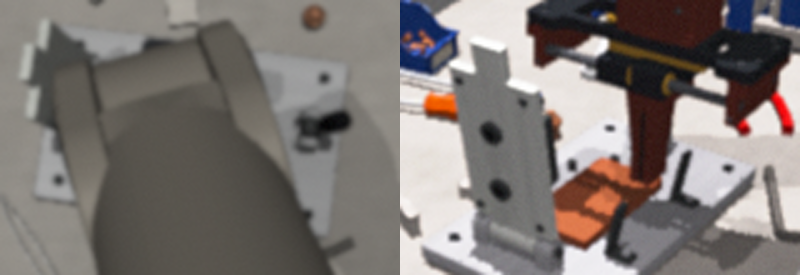

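The bar has fallen flat, lying behind the fingertips in the side view, with the hand clear of the leaf. Next I back off, lower the tips and push it home.

```bash
python3 -m pendant '[[[-0.003,-0.02,0],[0,0,0],0],[[-0.003,-0.034,0],[0,0,0],0],[[-0.003,-0.034,0.03],[0,0,0],0],[[-0.003,-0.034,0.06],[0,0,0],0],[[-0.003,-0.034,0.08],[0,0,0],0],[[-0.003,-0.034,0.08],[0,0,0],0],[[-0.003,-0.034,0.08],[0,0,0],0]]'
python3 -c "
from h import *
go([-41.5,0,33])"
```

```text
time: 4.77
ee_pos: [445.0, -57.0, 32.9]
tool_rot: [0.752, 0.659, -0.001, -0.001]
force: [0.3, -0.3, -0.5]
grip_width: 0.8
grip_force: 0.0
turn [-0.001  0.     0.001] cur jig [-76.5  -0.1  32.9] F [ 0.3 -0.3 -0.5] t 4.77
[-41.5, 0, 33] [0.0, 0.07, -0.0]
```

```bash
python3 -m pendant '[[[0,0.01,0],[0,0,0],0],[[0,0.02,0],[0,0,0],0],[[0,0.028,0],[0,0,0],0],[[0,0.034,0],[0,0,0],0],[[0,0.04,0],[0,0,0],0],[[0,0.046,0],[0,0,0],0],[[0,0.052,0],[0,0,0],0],[[0,0.056,0],[0,0,0],0],[[0,0.06,0],[0,0,0],0],[[0,0.06,0],[0,0,0],0]]'
python3 -c "
from h import *
go([-41.5,0,33])"
```

```text
time: 5.6
ee_pos: [475.2, -61.2, 32.9]
tool_rot: [0.752, 0.659, -0.0, -0.0]
force: [-2.2, -0.2, -1.7]
grip_width: 0.5
grip_force: 0.9
turn [-0.001  0.     0.   ] cur jig [-46.1  -0.3  32.9] F [-2.2 -0.2 -1.7] t 5.6
[-41.5, 0, 33] [0.001, 0.009, -0.0]
```

```bash
python3 -m pendant '[[[0,0.002,0],[0,0,0],0],[[0,0.004,0],[0,0,0],0],[[0,0.006,0],[0,0,0],0],[[0,0.006,0],[0,0,0],0]]'
python3 -m pendant '[[[0,0.002,0],[0,0,0],0],[[0,0.003,0],[0,0,0],0],[[0,0.003,0],[0,0,0],0]]'
python3 -c "
from h import *
go([-41.5,0,33])"
```

```text
time: 5.93
ee_pos: [478.9, -61.5, 33.2]
tool_rot: [0.752, 0.659, 0.0, 0.0]
force: [-1.2, 0.5, -0.8]
grip_width: 0.6
grip_force: 0.6
time: 6.18
ee_pos: [480.2, -61.7, 33.2]
tool_rot: [0.752, 0.659, 0.0, 0.0]
force: [-1.7, 0.6, -0.6]
grip_width: 0.3
grip_force: 0.7
turn [ 0. -0.  0.] cur jig [-41.   -0.1  33.2] F [-1.7  0.6 -0.6] t 6.18
[-41.5, 0, 33] [0.0, -0.001, 0.0]
```

```bash
python3 -m pendant '[[[0,0.002,0],[0,0,0],0],[[0,0.003,0],[0,0,0],0],[[0,0.003,0],[0,0,0],0]]'
python3 -m pendant '[[[0,0.002,0],[0,0,0],0],[[0,0.003,0],[0,0,0],0],[[0,0.003,0],[0,0,0],0]]'
python3 -c "
from h import *
go([-41.5,0,33])"
```

```text
time: 6.43
ee_pos: [481.7, -61.9, 33.2]
tool_rot: [0.752, 0.659, 0.0, 0.0]
force: [-1.8, -0.1, -0.3]
grip_width: 0.5
grip_force: 0.8
time: 6.68
ee_pos: [483.2, -62.1, 33.2]
tool_rot: [0.752, 0.659, 0.0, 0.0]
force: [-1.6, 0.8, -0.7]
grip_width: 0.5
grip_force: 0.9
turn [ 0. -0.  0.] cur jig [-37.9  -0.1  33.2] F [-1.6  0.8 -0.7] t 6.68
[-41.5, 0, 33] [0.0, -0.007, 0.0]
```

```bash
for i in 1 2 ; do python3 -m pendant '[[[0,0.002,0],[0,0,0],0],[[0,0.003,0],[0,0,0],0],[[0,0.003,0],[0,0,0],0]]' | grep -E "pos|^force"; done
```

```text
ee_pos: [483.6, -62.2, 33.1]
force: [-4.4, 0.9, 3.8]
ee_pos: [483.7, -62.2, 32.9]
force: [-7.9, 1.4, 6.1]
```

Run:
```python
from h import *
go([-41.5,0,33])
im=vision.get_image("side")[:,:,::-1]
x0,y0,w,h=280,175,150,110
b=cv2.resize(im[y0:y0+h,x0:x0+w],None,fx=5,fy=5,interpolation=cv2.INTER_CUBIC)
for X in ([[-28,55,28],[-28,-55,28],[32,-55,28],[32,55,28],[-28,55,28]],[[-30.5,55,28],[-30.5,-55,28]]):
    q=np.round((proj("side",jig2w(JP,X))-[x0,y0]+.5)*5-.5).astype(int); cv2.polylines(b,[q],False,(0,255,0),1)
cv2.imwrite("pics/b.png",b)
```

```text
turn [-0.003  0.001  0.   ] cur jig [-37.5  -0.2  32.9] F [-7.9  1.4  6.1] t 7.18
[-41.5, 0, 33] [0.0, -0.008, -0.0]
```

View pics/b.png

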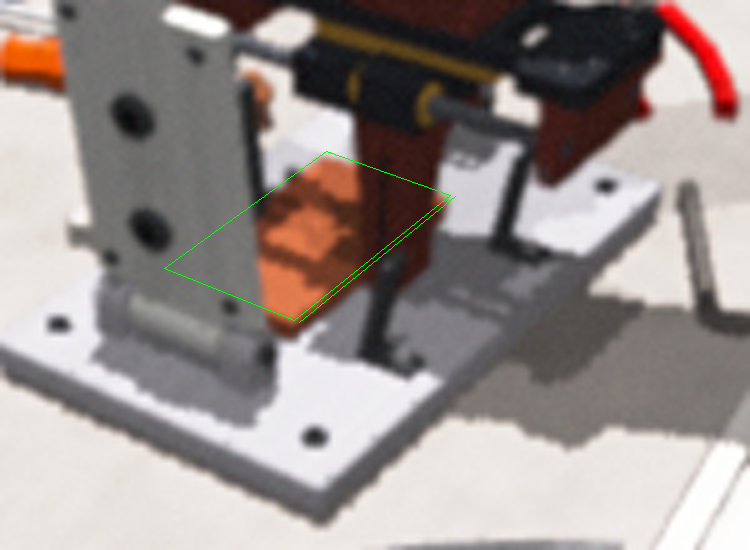

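The bar matches the home outline and the force rose at the dowels, so it's seated. I'll give it one firmer press, retreat and go up over the leaf.

```bash
python3 -m pendant '[[[0,0.003,0],[0,0,0],0],[[0,0.005,0],[0,0,0],0],[[0,0.005,0],[0,0,0],0],[[0,-0.01,0],[0,0,0],0],[[0,-0.04,0],[0,0,0],0],[[0,-0.08,0],[0,0,0],0],[[0,-0.08,-0.08],[0,0,0],0],[[0,-0.08,-0.16],[0,0,0],0],[[0,-0.08,-0.24],[0,0,0],0],[[0,-0.08,-0.3],[0,0,0],0]]'
python3 -m pendant '[[[0,0,-0.08],[0,0,0],0],[[0,0,-0.12],[0,0,0],0],[[0,0,-0.12],[0,0,0],0]]'
python3 - <<'E'
from h import *
go([-40,165,240],[0,165,160])
for c in("side","top"):
    vision.get_image(c)
    for l in("leaf_nose","busbar","lever_knob"): print(c,l,[(round(d["conf"],2),np.round(np.array(d["centre"])*[640,400],1).tolist()) for d in finder.mark_of(c,l)[:2]])
for c in("side","top"): print(c,proj(c,jig2w(JP,[2,0,23]))[0],[(a,proj(c,jig2w(JP,leafp(a)))[0].round(1)) for a in(1.65,1.75,1.85)])
E
```

```text
time: 8.07
ee_pos: [448.0, -57.0, 186.7]
tool_rot: [0.752, 0.659, 0.002, 0.002]
force: [1.0, 0.3, -0.9]
grip_width: 0.8
grip_force: 0.0
time: 8.32
ee_pos: [450.2, -57.3, 248.6]
tool_rot: [0.752, 0.659, 0.004, 0.005]
force: [-0.3, -0.1, -0.3]
grip_width: 0.8
grip_force: 0.0
turn [0.008 0.    0.   ] cur jig [-71.3   0.3 248.6] F [-0.3 -0.1 -0.3] t 8.32
[-40, 165, 240] [0.329, 0.062, 0.018]
[0, 165, 160] [0.33, 0.141, 0.179]
side leaf_nose [(0.8, [309.3, 161.2])]
side busbar [(0.91, [342.9, 224.9]), (0.73, [255.9, 295.7])]
side lever_knob [(0.49, [375.7, 163.8])]
top leaf_nose []
top busbar [(0.88, [209.9, 190.0])]
top lever_knob [(0.5, [383.7, 208.9])]
side [341.70391628 222.84054893] [(1.65, array([309.9, 158.3])), (1.75, array([303.7, 162.9])), (1.85, array([297.4, 168.5]))]
top [319.38919529 204.88925158] [(1.65, array([262.2, 185.4])), (1.75, array([252.9, 184.5])), (1.85, array([244. , 183.7]))]
```

```bash
python3 -m pendant '[[[0.06,0.062,0.0],[0,0,0],0],[[0.13,0.062,0.0],[0,0,0],0],[[0.2,0.062,0.0],[0,0,0],0],[[0.27,0.062,0.0],[0,0,0],0],[[0.33,0.08,0.0],[0,0,0],0],[[0.33,0.141,0.0],[0,0,0],0],[[0.33,0.141,0.07],[0,0,0],0],[[0.33,0.141,0.14],[0,0,0],0],[[0.33,0.141,0.196],[0,0,0],0],[[0.33,0.141,0.196],[0,0,0],0]]'
python3 -c "
from h import *
go([0,120,151],[0,60,151],[0,25,151])"
```

```text
time: 9.55
ee_pos: [533.9, 95.9, 139.1]
tool_rot: [0.752, 0.659, -0.005, -0.003]
force: [-0.3, 0.1, -0.3]
grip_width: 0.6
grip_force: 0.0
turn [-0.007  0.002  0.001] cur jig [ -8.5 163.2 139.1] F [-0.3  0.1 -0.3] t 9.55
[0, 120, 151] [-0.086, 0.017, -0.024]
[0, 60, 151] [-0.206, 0.017, -0.023]
[0, 25, 151] [-0.276, 0.017, -0.023]
```

```bash
python3 -m pendant '[[[-0.03,0.017,-0.024],[0,0,0],0],[[-0.06,0.017,-0.024],[0,0,0],0],[[-0.085,0.017,-0.024],[0,0,0],0],[[-0.1,0.017,-0.024],[0,0,0],0],[[-0.112,0.017,-0.024],[0,0,0],0],[[-0.124,0.017,-0.024],[0,0,0],0],[[-0.136,0.017,-0.024],[0,0,0],0],[[-0.148,0.017,-0.024],[0,0,0],0],[[-0.16,0.017,-0.024],[0,0,0],0],[[-0.172,0.017,-0.024],[0,0,0],0]]'
python3 -m pendant '[[[-0.012,0,0],[0,0,0],0],[[-0.024,0,0],[0,0,0],0],[[-0.036,0,0],[0,0,0],0],[[-0.048,0,0],[0,0,0],0]]'
python3 -c "
from h import *
go([0,60,151],[0,25,151])"
```

```text
time: 10.38
ee_pos: [534.8, 10.4, 157.0]
tool_rot: [0.752, 0.659, -0.0, -0.0]
force: [0.2, 0.9, -1.1]
grip_width: 0.3
grip_force: 0.2
time: 10.72
ee_pos: [531.7, -13.8, 157.1]
tool_rot: [0.752, 0.659, -0.0, 0.0]
force: [-0.7, 0.3, -0.1]
grip_width: 0.3
grip_force: 0.0
turn [-0.  0.  0.] cur jig [  3.8  54.2 157.1] F [-0.7  0.3 -0.1] t 10.72
[0, 60, 151] [0.012, -0.008, 0.012]
[0, 25, 151] [-0.058, -0.008, 0.012]
```

```bash
python3 -m pendant '[[[-0.012,0,0],[0,0,0],0],[[-0.024,0,0],[0,0,0],0],[[-0.036,0,0],[0,0,0],0],[[-0.048,0,0],[0,0,0],0],[[-0.06,0,0],[0,0,0],0],[[-0.06,0,0],[0,0,0],0],[[-0.06,0,0],[0,0,0],0],[[-0.06,0,0],[0,0,0],0],[[-0.06,0,0],[0,0,0],0],[[-0.06,0,0],[0,0,0],0]]'
python3 - <<'E'
from h import *
go([0,25,151],[0,0,190],[0,-160,190])
im=vision.get_image("side")[:,:,::-1]
x0,y0,w,h=280,145,150,110
cv2.imwrite("pics/c.png",cv2.resize(im[y0:y0+h,x0:x0+w],None,fx=4,fy=4,interpolation=cv2.INTER_CUBIC))
E
```

```text
time: 11.55
ee_pos: [528.0, -42.3, 157.2]
tool_rot: [0.752, 0.659, 0.0, -0.0]
force: [1.3, 0.4, 0.1]
grip_width: 0.4
grip_force: 0.0
turn [ 0.    -0.     0.001] cur jig [  3.8  25.4 157.2] F [1.3 0.4 0.1] t 11.55
[0, 25, 151] [-0.001, -0.008, 0.012]
[0, 0, 190] [-0.051, -0.008, -0.066]
[0, -160, 190] [-0.371, -0.008, -0.066]
```

View pics/c.png

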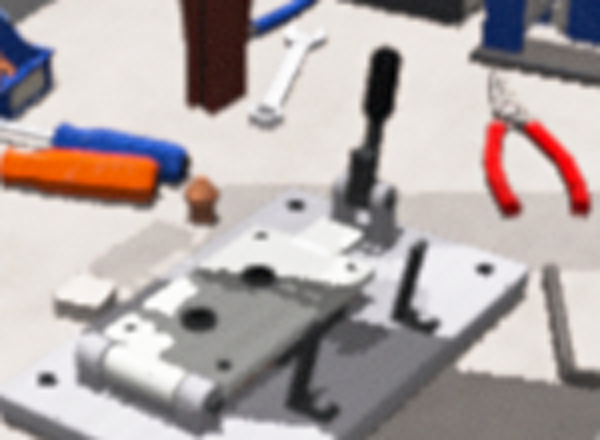

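The leaf lies shut over the bar with the lever still upright at about (380,80) in the crop. I'll press lightly on the leaf to make sure it's down.

```bash
python3 -m pendant '[[[-0.05,0,0.06],[0,0,0],0],[[-0.09,0,0.12],[0,0,0],0],[[-0.09,0,0.17],[0,0,0],0],[[-0.09,0,0.2],[0,0,0],0],[[-0.09,0,0.21],[0,0,0],0],[[-0.09,0,0.216],[0,0,0],0],[[-0.09,0,0.220],[0,0,0],0],[[-0.09,0,0.222],[0,0,0],0],[[-0.09,0,0.222],[0,0,0],0]]'
python3 -c "
from h import *
go([0,-20,47.5])"
```

```text
time: 12.35
ee_pos: [520.4, -88.2, 50.8]
tool_rot: [0.752, 0.659, -0.003, 0.001]
force: [-23.8, -1.3, 57.8]
grip_width: 0.5
grip_force: 29.0
turn [-0.002  0.003  0.   ] cur jig [  2.3 -21.2  50.8] F [-23.8  -1.3  57.8] t 12.35
[0, -20, 47.5] [0.002, -0.005, 0.007]
```

```bash
python3 -m pendant '[[[0,-0.005,-0.03],[0,0,0],0],[[0,-0.005,-0.1],[0,0,0],0],[[0,-0.005,-0.18],[0,0,0],0],[[0,-0.005,-0.25],[0,0,0],0],[[-0.08,-0.005,-0.25],[0,0,0],0],[[-0.16,-0.005,-0.25],[0,0,0],0],[[-0.24,-0.005,-0.25],[0,0,0],0],[[-0.29,-0.005,-0.25],[0,0,0],0],[[-0.29,-0.005,-0.25],[0,0,0],0],[[-0.29,-0.005,-0.25],[0,0,0],0]]'
python3 - <<'E'
from h import *
go([0,-165,170],[0,-165,106])
im=vision.get_image("side")[:,:,::-1]
for l in("leaf_nose","lever_knob"): print(l,[(round(d["conf"],2),np.round(np.array(d["centre"])*[640,400],1).tolist()) for d in finder.mark_of("side",l)[:2]])
print([(a,proj("side",jig2w(JP,leafp(a)))[0].round(1)) for a in(0,.03,.06)],[(a,proj("side",jig2w(JP,knob(a)))[0].round(1)) for a in(1.6,1.75,1.9)])
x0,y0,w,h=280,175,130,90
b=cv2.resize(im[y0:y0+h,x0:x0+w],None,fx=6,fy=6,interpolation=cv2.INTER_CUBIC)
for z in (36.5,):
    X=[[-36,85,z],[-36,-50,z],[-13,-80,z],[13,-80,z],[36,-50,z]]
    q=np.round((proj("side",jig2w(JP,X))-[x0,y0]+.5)*6-.5).astype(int); cv2.polylines(b,[q],False,(0,255,0),1)
cv2.imwrite("pics/d.png",b)
E
```

```text
time: 13.18
ee_pos: [500.4, -232.1, 171.5]
tool_rot: [0.753, 0.658, 0.0, 0.0]
force: [-0.1, 1.0, 0.5]
grip_width: 0.3
grip_force: 0.0
turn [ 0.     0.    -0.002] cur jig [   1.4 -166.4  171.5] F [-0.1  1.   0.5] t 13.18
[0, -165, 170] [0.003, -0.003, 0.003]
[0, -165, 106] [0.003, -0.003, 0.131]
leaf_nose [(0.59, [366.9, 202.0]), (0.17, [424.4, 226.0])]
lever_knob [(0.81, [374.8, 162.7])]
[(0, array([364.3, 202.6])), (0.03, array([364.4, 200.5])), (0.06, array([364.4, 198.4]))] [(1.6, array([374.4, 164. ])), (1.75, array([376.6, 163.6])), (1.9, array([378.6, 163.9]))]
```

View pics/d.png

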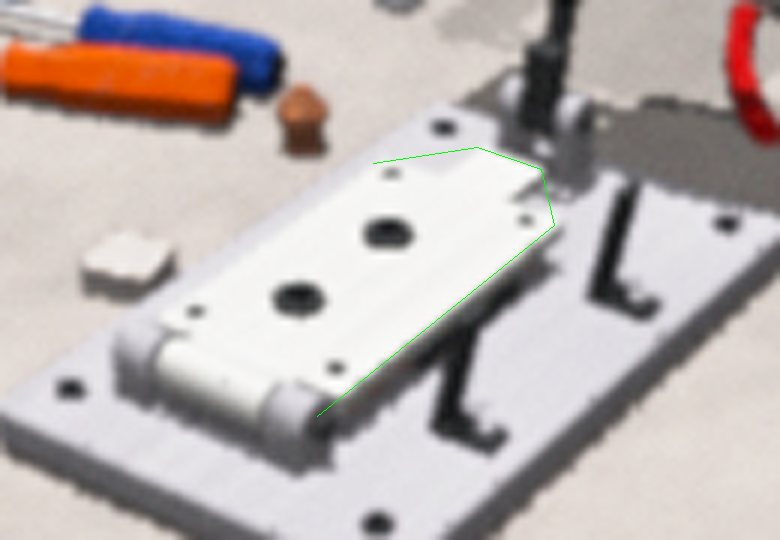

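The leaf is shut: the outline at upper-face height 36.5 fits, and the nose is within 1 px of angle 0. Now the lever.

```bash
python3 -m pendant '[[[0,-0.003,0.06],[0,0,0],0],[[0,-0.003,0.131],[0,0,0],0],[[0,-0.003,0.131],[0,0,0],0],[[0.03,-0.003,0.131],[0,0,0],0],[[0.05,-0.003,0.131],[0,0,0],0],[[0.07,-0.003,0.131],[0,0,0],0],[[0.09,-0.003,0.131],[0,0,0],0],[[0.11,-0.003,0.131],[0,0,0],0],[[0.13,-0.003,0.131],[0,0,0],0],[[0.13,-0.003,0.131],[0,0,0],0]]'
python3 -c "
from h import *
go([0,-100,106],[0,-72,106],[0,-60,98],[0,-52,89],[0,-44,76])"
```

```text
time: 14.17
ee_pos: [508.0, -163.4, 106.1]
tool_rot: [0.751, 0.66, 0.0, -0.0]
force: [-0.8, 0.2, 0.4]
grip_width: 0.5
grip_force: 0.1
turn [ 0.    -0.001  0.002] cur jig [-1.000e-01 -9.730e+01  1.061e+02] F [-0.8  0.2  0.4] t 14.17
[0, -100, 106] [-0.005, 0.0, 0.0]
[0, -72, 106] [0.051, 0.0, 0.0]
[0, -60, 98] [0.075, 0.0, 0.016]
[0, -52, 89] [0.091, 0.0, 0.034]
[0, -44, 76] [0.107, 0.001, 0.06]
```

```bash
python3 -m pendant '[[[0.02,0,0],[0,0,0],0],[[0.04,0,0],[0,0,0],0],[[0.055,0,0],[0,0,0],0],[[0.067,0,0.008],[0,0,0],0],[[0.079,0,0.018],[0,0,0],0],[[0.091,0,0.032],[0,0,0],0],[[0.1,0,0.045],[0,0,0],0],[[0.107,0,0.058],[0,0,0],0],[[0.107,0,0.06],[0,0,0],0],[[0.107,0,0.06],[0,0,0],0]]'
python3 - <<'E'
from h import *
go([0,-44,76],[0,-40,74])
vision.get_image("side")
print([(round(d["conf"],2),np.round(np.array(d["centre"])*[640,400],1).tolist()) for d in finder.mark_of("side","lever_knob")[:2]],[(a,proj("side",jig2w(JP,knob(a)))[0].round(1)) for a in(0,.1,.3,.8,1.7)])
E
```

```text
time: 15.0
ee_pos: [514.9, -112.7, 75.8]
tool_rot: [0.752, 0.659, -0.0, 0.0]
force: [-2.0, -1.4, 10.3]
grip_width: 0.5
grip_force: 5.3
turn [-0.  0.  0.] cur jig [  0.1 -46.2  75.8] F [-2.  -1.4 10.3] t 15.0
[0, -44, 76] [0.004, -0.0, -0.0]
[0, -40, 74] [0.012, -0.0, 0.004]
[(0.66, [358.4, 199.4])] [(0, array([353.8, 200.1])), (0.1, array([354.3, 197.1])), (0.3, array([355.7, 191. ])), (0.8, array([361.7, 176.6])), (1.7, array([375.9, 163.6]))]
```

```bash
for i in 1 2; do python3 -m pendant '[[[0.004,0,0.002],[0,0,0],0],[[0.006,0,0.004],[0,0,0],0],[[0.006,0,0.004],[0,0,0],0]]' | grep -E "ee_pos|^force"; done
```

```text
ee_pos: [515.1, -112.3, 74.9]
force: [-5.9, -6.5, 22.3]
ee_pos: [515.4, -111.9, 74.0]
force: [-11.5, -11.8, 33.0]
```

```bash
for i in 1 2; do python3 -m pendant '[[[0,0,0.002],[0,0,0],0],[[0,0,0.004],[0,0,0],0],[[0,0,0.004],[0,0,0],0]]' | grep -E "ee_pos|^force"; done
```

```text
ee_pos: [515.6, -111.9, 73.2]
force: [-14.5, -11.5, 46.9]
ee_pos: [515.9, -111.8, 72.6]
force: [-19.0, -10.4, 60.1]
```

```bash
python3 -m pendant '[[[0,0,-0.03],[0,0,0],0],[[0,0,-0.1],[0,0,0],0],[[0,0,-0.18],[0,0,0],0],[[0,0,-0.26],[0,0,0],0],[[0,-0.0,-0.3],[0,0,0],0],[[0,-0.0,-0.3],[0,0,0],0],[[0,-0.0,-0.3],[0,0,0],0]]'
python3 - <<'E'
from h import *
go([0,-39,74])
K=[]
im=vision.get_image("side")[:,:,::-1]
for l in("lever_knob","lever_pivot","leaf_nose"): print(l,[(round(d["conf"],2),np.round(np.array(d["centre"])*[640,400],1).tolist()) for d in finder.mark_of("side",l)[:2]])
x0,y0,w,h=310,165,90,65
b=cv2.resize(im[y0:y0+h,x0:x0+w],None,fx=8,fy=8,interpolation=cv2.INTER_CUBIC)
def grip(a):
    t=a+np.arctan2(11,62); d=np.array([0,np.cos(t),np.sin(t)]); return [np.array([0,-101,46]),np.array([0,-101,46])+80*d]
for a,col in((0,(0,255,0)),(.1,(0,0,255))):
    q=np.round((proj("side",jig2w(JP,grip(a)))-[x0,y0]+.5)*8-.5).astype(int); cv2.polylines(b,[q],False,col,1)
cv2.imwrite("pics/e.png",b)
E
```

```text
time: 16.68
ee_pos: [515.9, -107.0, 218.1]
tool_rot: [0.752, 0.659, 0.001, 0.001]
force: [-0.2, -0.5, -0.5]
grip_width: 0.5
grip_force: 0.0
turn [0.001 0.    0.   ] cur jig [  0.4 -40.3 218.1] F [-0.2 -0.5 -0.5] t 16.68
[0, -39, 74] [0.003, -0.001, 0.288]
lever_knob [(0.53, [355.1, 200.2]), (0.25, [340.0, 226.8])]
lever_pivot [(0.49, [372.6, 188.9])]
leaf_nose [(0.88, [366.0, 201.9])]
```

View pics/e.png

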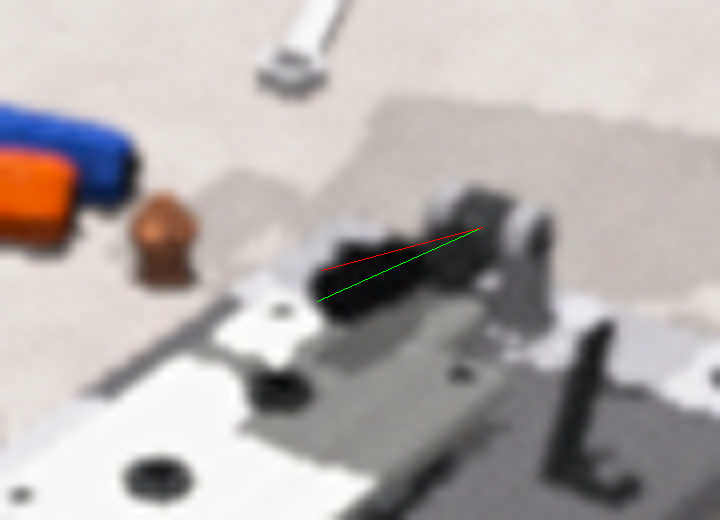

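The lever looks down, with its axis along the angle-0 line. One confirming press near its end gives better leverage.

```bash
python3 -m pendant '[[[0.02,0,0.08],[0,0,0],0],[[0.02,0,0.16],[0,0,0],0],[[0.02,0,0.22],[0,0,0],0],[[0.02,0,0.26],[0,0,0],0],[[0.02,0,0.27],[0,0,0],0],[[0.02,0,0.276],[0,0,0],0],[[0.02,0,0.276],[0,0,0],0]]'
for i in 1 2 3; do python3 -m pendant '[[[0,0,0.002],[0,0,0],0],[[0,0,0.004],[0,0,0],0],[[0,0,0.004],[0,0,0],0]]' | grep -E "ee_pos|^force"; done
```

```text
time: 17.47
ee_pos: [516.6, -97.1, 79.4]
tool_rot: [0.752, 0.659, -0.0, -0.0]
force: [-0.5, 0.1, -0.4]
grip_width: 0.6
grip_force: 0.0
ee_pos: [517.4, -97.5, 78.6]
force: [-0.2, -0.1, -0.9]
ee_pos: [517.5, -97.4, 76.8]
force: [-2.2, -0.6, 8.8]
ee_pos: [517.8, -97.3, 75.8]
force: [-4.6, -0.1, 18.6]
```

```bash
python3 -m pendant '[[[0,0,0.004],[0,0,0],0],[[0,0,0.009],[0,0,0],0],[[0,0,0.009],[0,0,0],0]]' | grep -E "ee_pos|^force"
python3 -m pendant '[[[0,0,-0.03],[0,0,0],0],[[0,0,-0.1],[0,0,0],0],[[0,0,-0.18],[0,0,0],0],[[0,0,-0.26],[0,0,0],0],[[0,0,-0.3],[0,0,0],0],[[0,0,-0.3],[0,0,0],0],[[0,0,-0.3],[0,0,0],0],[[0,0,-0.3],[0,0,0],0]]'
python3 -c "
from h import *
for i in range(3):
    vision.get_image('side')
    for l in('lever_knob','leaf_nose'): print(l,[(round(d['conf'],2),np.round(np.array(d['centre'])*[640,400],1).tolist()) for d in finder.mark_of('side',l)[:1]])
"
```

```text
ee_pos: [518.6, -97.0, 73.8]
force: [-11.4, 0.9, 45.2]
time: 19.13
ee_pos: [516.0, -97.5, 218.4]
tool_rot: [0.752, 0.659, -0.001, -0.0]
force: [0.7, -0.3, -0.9]
grip_width: 0.4
grip_force: 0.0
lever_knob [(0.69, [351.9, 200.0])]
leaf_nose [(0.94, [365.1, 200.0])]
lever_knob [(0.63, [353.5, 199.8])]
leaf_nose [(0.94, [369.9, 201.8])]
lever_knob [(0.74, [353.2, 198.7])]
leaf_nose [(0.73, [368.6, 200.7])]
```

Both markers match the closed positions, so I'm handing in.

```bash
python3 -c "
from bench import hand_in
print(hand_in())"
```

```text
the job is handed in; nothing more can be done
None
```

I handed the job in at about 19 s with the bar pushed home against the rear dowels, the leaf shut, the cam lever pressed down and the hand clear; `hand_in()` gave no verdict, so this rests on the camera and contact-force checks.

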